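# Clamp the wrist bar and peel off the formed splint shell

## Robot

A 6-joint arm with a two-finger parallel gripper is mounted at the origin on the work surface. World frame = base frame: x ahead of the robot, y to its left, z up, the work surface at z = 0. Lengths are in mm, angles in rad, forces in N, time in s.
With the tool pointing down it reaches from about 400 to 925 mm from the base axis. Payload 12.5 kg.
Tool frame: the origin (TCP) lies midway between the tips of the shut fingers; the grasp point (between the pads) lies env.grasp_offset behind it (env.grasp_offset is the distance from the TCP to the grasp point, in mm); x points along the fingers, y is the direction in which the jaws open and shut, and the axes are right-handed (so a half turn about x gives the same grasp; the last joint's range is limited). The gripper opens to 95 mm and grips with 3 to 60 N. Pads are 20 mm wide; open, the fingers measure 119 mm over their backs; the gripper's body (75 mm by 180 mm) begins 59 mm behind the grasp point.
Start: joints at [1.108, 0.491, 1.559, -0, 1.092, -0.106], TCP at [218.284, 585.664, 189.261] pointing down, gripper open.
Joint ranges: [-3.1, 3.1], [-0.84, 2.19], [0.05, 2.79], [-1.13, 4.28], [0.06, 2.93], [-2.69, 2.69]. Speed limits (rad/s): [2.22, 2.22, 2.79, 3.14, 3.14, 3.14].

## Interface

Orientations are given as [roll, pitch, yaw] about the fixed x, y, z axes, in that order (R = Rz(yaw) Ry(pitch) Rx(roll)).
In Python, from cell import env gives the robot as it stands.
- The arm moves only by the tool apply_moves, never from a script. Its arguments are lists of equal length, an entry for each row: "offset": the shift along the world's x, y, z in units of 25 mm (1.0 is 25 mm), a list of three; "yaw": the turn about the world's z in units of 6 degrees (1.0 is 6 degrees); "jaw": the closure, from -1 (fully open) to 1 (shut), so that 0 is half open. A call has 1 to 20 rows; each row is the pose to reach, as a shift and turn from the pose measured when the call began; what a row does not reach only later rows make up. A row lasts 1/8 s, in which the tool goes at most 62.5 mm and 10.7 degrees, less where a joint would pass 70% of its speed; a pose out of reach is approached as far as the arm can. A call with a gripper value outside its range is refused whole. The fingers move at their own pace and stop on an object; the grip force is fixed at half the most. Time passes only in rows, so rows that repeat a pose let the fingers close. It gives the time, the measured TCP pose, the force and the opening at its end, in the units of the state.
- env.state(): the state, without advancing time (a new reading comes with each control period).
- env.read_camera(name): name is "scene" or "top" or "wrist"; returns a dict with "frame" (400x640x3 uint8, red, green, blue), "fx", "fy", "cx", "cy" (pixels), "xyz" and "rotation" of the camera in the world; the wrist camera has in their place "hand_eye" (4x4, takes a point from camera to tool coordinates, whose origin is the TCP and whose axes are the tool frame's). Camera axes: x right, y down, z forward; pixel columns grow to the right and rows downward; lengths in mm; the calibration is good to about 2 mm. The wrist camera is an equidistant fisheye: a pixel r from the principal point sees the ray r / f radians off the axis. A picture is of the moment at which its call begins: read the wrist's pose just before it. There is no depth.
- env.job_done(): hands the job in, once; it reports no verdict.
The state is a dict: "t": time; "joints": joint angles; "qvel": joint speeds; "tau": joint torques, N m; "eef_pos": TCP position; "tcp_rot": TCP orientation; "ft_force": force on the tool from outside, world axes, zero at the start; "moment": the same for the moment, N m; "opening": opening from 0.0 (shut) to 1.0 (fully open).
Only numpy, scipy, OpenCV 4.12 (cv2) and the standard library are available. Lean on these libraries where they do the work, as an engineer would, in place of code of your own. Each camera call takes 0.05 s, during which the arm holds its last target.

## Task

Push the red grip of the toggle clamp down until it snaps shut, so that the aluminium wrist bar is held on its board, then peel the sticky mint splint shell off the bar: lift it by the thumb post on its corner first, so that the diagonally opposite corner leaves the bar last. Carry the shell to the wooden hand form and finish while still holding it, centred about 10 cm above the form, still, level, hollow side down and lined up with the form's length, without touching the form; leave the clamp shut, the bar where it is, and the other things alone.

Things in the scene. Friction and masses are not known exactly. Their poses are not given: they have to be found in the camera images.
- clamp (a joint): hinge of the toggle clamp's arm: 0 = arm level, rubber foot on the bar (shut); grows as the red grip end swings up; starts open at 0.5 to 0.95 rad and stays where it is left. At about 0.13 rad the ball on the arm meets two spring rollers (about 10 N at the grip); past about 0.06 rad it snaps down to within 0.02 of 0 and presses on the bar
- clamp_hinge (a point): the clamp's hinge axis, 62 mm above the bench, at the clamp's steel post. Its x axis is the hinge axis, its y axis runs along the arm out to the red grip, its z axis stands square to the arm; they swing with the arm (arm level: z up). A positive turn about x is opening.
- clamp_grip (a point): upper side of the middle of the red grip (a round bar 22 mm thick, about 57 mm long along the arm), 172 mm along y and 11 mm along z from clamp_hinge; it swings with the arm, and with the clamp shut it lies 73 mm above the bench. Two steel catch posts, 82 mm high above the bench, stand either side of the arm at 133 mm from the hinge
- bar: arched aluminium wrist bar, 260 mm long (x), 63 mm wide (y), 250 g, loose on an 18 mm high board fixed to the bench: flat crown 40 mm wide, sloping shoulders, upright sides, 4 mm sheet. Origin under its middle, on the board; the crown's top is 22 mm above it. The clamp's foot lands on the crown at x = +63, y = 0 mm; the clamp's post is at y = -78. Unclamped, it comes up with the shell
- shell: mint thermoplastic splint shell, 150 mm long (x), 75 mm wide (y), 4 mm thick, about 80 g, nested hollow side down over the bar, 50 mm from the bar's middle towards -x; its +x edge ends 28 mm short of the clamp arm. Origin: centre of the underside of its flat crown (52 mm wide), resting on the bar's crown; the sides reach 18 mm below it, the crown's top is 4 mm above
- thumb_post (a point): centre of the top of the mint thumb post, an upright lug on the shell near its -x, +y corner (x -60, y +13, z +34 mm from the shell's origin): 30 mm proud of the crown, 10 mm thick, 24 mm long; the length points to the opposite corner, turned -14.5 degrees about z from the shell's x. Pinch across the 10 mm. Axes as the shell's
- post_corner (a point): underside of the shell's crown at the corner by the thumb post (x -72, y +20 mm from the shell's origin). The shell clings to the bar by tacky rubber pads on both sides of the bar (x +-60 mm from the shell's origin), each holding about 3 N and letting go once the shell is about 7 mm up there
- far_corner (a point): underside of the shell's crown at the diagonally opposite corner (x +72, y -20 mm); the crown's end edge there is at x +75 mm and can serve as the pivot while peeling
- form: pale wooden hand form lying on the bench, 30 mm high, about 195 mm long (x, wrist at -x, fingertips at +x), 82 mm wide at the palm plus a thumb on +y, 450 g. Origin under the middle of the palm, on the bench.
- punch: bystander: steel rotary hole punch lying on the bench, about 190 x 80 mm, 24 mm high
- tongs: bystander: chrome splint tongs lying on the bench, about 190 x 35 mm, 10 mm high
- rivet_jar: bystander: clear rivet jar with a blue cap, 56 mm across, 60 mm high
Not all that is in view belongs to the job. There is more than one size of the shell; the job needs the larger. Several things look just like the form: the one meant starts farthest to the robot's left.

How it is judged:
By the outcome, as a careful person would: the job done as asked, in the order asked, and still so for the second after the job is handed in, while the arm keeps its last pose, push and grip.
It also fails if it takes over 64 s, if anything falls off the work surface, if the arm or the gripper's body presses on something with over 40 N, if the wrist force passes 120 N, or if a joint passes its speed limit or range.

## Working session

There is one attempt and no reset: what is moved stays moved. The work goes in short steps, Python scripts to look and compute and a tool call to move; the robot and the scene stay as the last step left them, time stands still between calls to the robot, and variables do not carry over. Pictures are saved under pics/ and viewed, and the job is handed in when it is done.

Besides the shell and the picture viewer there is one more tool, called after ">>>" as name([rows], argument=value, ...), one row to a line, values as JSON. apply_moves: Moves the arm, as the interface text tells. Its arguments: {"type":"object","properties":{"offset":{"type":"array"},"yaw":{"type":"array"},"jaw":{"type":"array"}},"required":["offset","yaw","jaw"]}

```bash
ls; mkdir -p pics
python3 - <<'E'
from cell import env
import cv2
print(env.grasp_offset, env.state())
for n in ["scene","top","wrist"]:
    c=env.read_camera(n)
    cv2.imwrite(f"pics/{n}0.png",c["frame"][:,:,::-1])
    print(n,{k:v for k,v in c.items() if k!="frame"})
E
```

```text
pics
18.8 {'t': 0.0, 'joints': array([ 1.10835607e+00,  4.91557302e-01,  1.55943581e+00,  1.02025173e-05,
        1.09169163e+00, -1.05619505e-01]), 'qvel': array([-6.45616107e-04, -4.75520546e-04, -2.11880024e-03,  1.74947392e-03,
        1.01982286e-03, -4.29303823e-05]), 'tau': array([-8.68092211e-04, -6.12651229e+01, -2.58197790e+01,  6.93564001e-02,
        4.81620943e-02, -5.22923324e-05]), 'eef_pos': array([218.18053295, 585.40106168, 188.66786184]), 'tcp_rot': array([-1.68470133,  1.56970421, -2.0415268 ]), 'ft_force': array([-0.59678245, -0.17350708, -0.44793152]), 'moment': array([-0.01834873, -0.00305704,  0.09714193]), 'opening': 0.9981391623491573}
scene {'fx': 373.5022662929072, 'fy': 373.5022662929072, 'cx': 325.7991419522972, 'cy': 198.99841916848177, 'xyz': array([1042.00334629, -587.67991845,  736.02097128]), 'rotation': array([-2.23106192, -0.01889403,  0.76890787])}
top {'fx': 492.3004137879795, 'fy': 492.3004137879795, 'cx': 319.9302762778579, 'cy': 207.02547085530637, 'xyz': array([ 301.88477144,   25.4511392 , 1327.82189115]), 'rotation': array([-3.00767874, -0.0093263 , -1.59754988])}
wrist {'fx': 309.70691628693146, 'fy': 309.70691628693146, 'cx': 324.8605417565257, 'cy': 200.71268368212927, 'hand_eye': array([[ 2.15033249e-04, -2.82149206e-01,  9.59370512e-01,
        -1.96514234e+02],
       [ 9.99999949e-01,  2.87879846e-04, -1.39474965e-04,
         1.31098393e+00],
       [-2.36830684e-04,  9.59370493e-01,  2.82149254e-01,
        -8.06102840e+01],
       [ 0.00000000e+00,  0.00000000e+00,  0.00000000e+00,
         1.00000000e+00]])}
```

View pics/scene0.png

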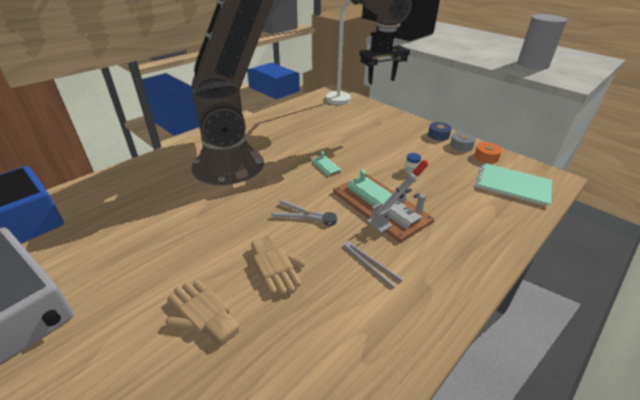

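View pics/top0.png

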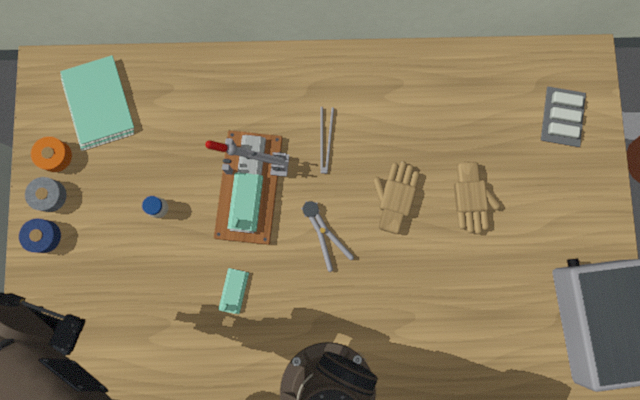

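View pics/wrist0.png

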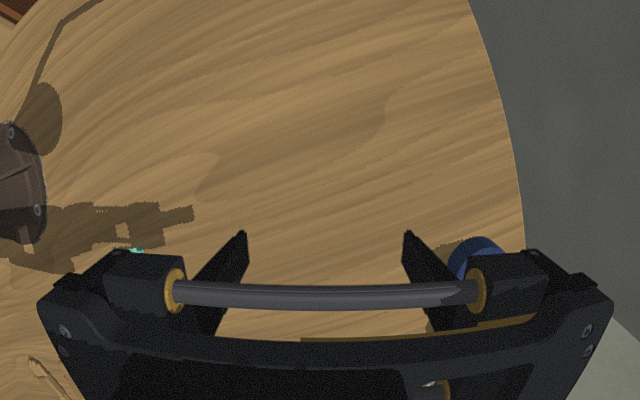

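Candidates: shell = mint piece on the bar, top (245,200), vs the small mint piece on the bench (235,290) and the mint pad (97,100). Form = hand at (398,197), vs hand at (475,197); image left is the robot's left (+y), so I choose (398,197). Close crops next.

Run:
```python
import cv2
a=cv2.imread("pics/top0.png")
cv2.imwrite("pics/c1.png",cv2.resize(a[115:255,195:305],None,fx=5,fy=4.2,interpolation=cv2.INTER_CUBIC)[:600])
cv2.imwrite("pics/c2.png",cv2.resize(a[150:245,365:510],None,fx=5,fy=5,interpolation=cv2.INTER_CUBIC))
b=cv2.imread("pics/scene0.png")
cv2.imwrite("pics/c3.png",cv2.resize(b[145:250,320:450],None,fx=5,fy=5,interpolation=cv2.INTER_CUBIC))
```

```text
(no output)
```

View pics/c1.png

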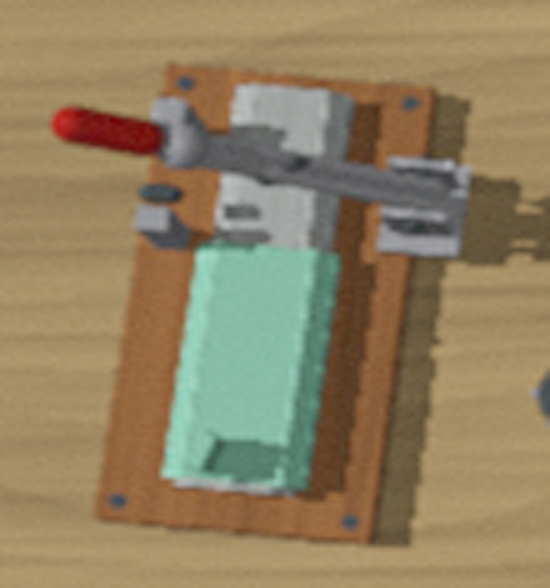

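View pics/c2.png

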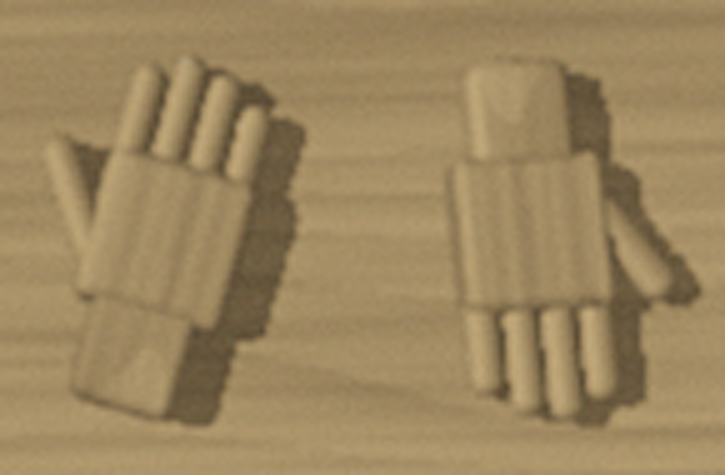

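View pics/c3.png

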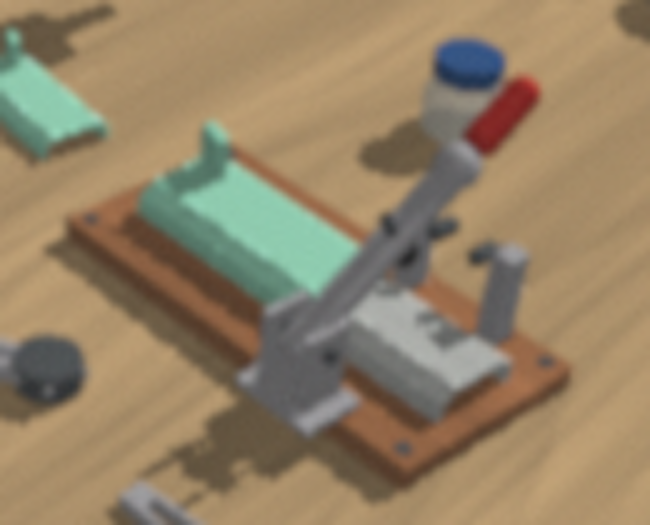

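```bash
cat > h.py <<'E'
from cell import env
import cv2, numpy as np
from scipy.spatial.transform import Rotation as R
def shot(n,fn=None):
    s=env.state(); c=env.read_camera(n); c["s"]=s
    if fn: cv2.imwrite("pics/"+fn,c["frame"][:,:,::-1])
    if n=="wrist":
        T=np.eye(4);T[:3,:3]=R.from_euler("xyz",s["tcp_rot"]).as_matrix();T[:3,3]=s["eef_pos"]
        M=T@c["hand_eye"]; c["Rm"]=M[:3,:3]; c["xyz"]=M[:3,3]
    else: c["Rm"]=R.from_euler("xyz",c["rotation"]).as_matrix()
    return c
def ray(c,px):
    u=(px[0]-c["cx"])/c["fx"];v=(px[1]-c["cy"])/c["fy"]
    if "hand_eye" in c:
        r=np.hypot(u,v); d=np.array([u/r*np.sin(r),v/r*np.sin(r),np.cos(r)]) if r>0 else np.array([0,0,1.])
    else: d=np.array([u,v,1.])
    d=c["Rm"]@d; return c["xyz"],d/np.linalg.norm(d)
def onplane(c,px,z):
    o,d=ray(c,px); return o+d*(z-o[2])/d[2]
def tri(c1,p1,c2,p2):
    o1,d1=ray(c1,p1);o2,d2=ray(c2,p2)
    A=np.stack([d1,-d2],1);t=np.linalg.lstsq(A,o2-o1,rcond=None)[0]
    a=o1+t[0]*d1;b=o2+t[1]*d2; return (a+b)/2,np.linalg.norm(a-b)
def proj(c,P):
    p=c["Rm"].T@(np.asarray(P,float)-c["xyz"])
    if "hand_eye" in c:
        th=np.arctan2(np.hypot(p[0],p[1]),p[2]);k=th/np.hypot(p[0],p[1]);q=p[:2]*k
    else: q=p[:2]/p[2]
    return np.array([q[0]*c["fx"]+c["cx"],q[1]*c["fy"]+c["cy"]])
def comps(m,amin=30):
    n,l,st,ce=cv2.connectedComponentsWithStats(m.astype(np.uint8)); return [(i,st[i,4],ce[i],l==i) for i in range(1,n) if st[i,4]>=amin]
E
python3 - <<'E'
from h import *
np.set_printoptions(precision=1,suppress=True)
T=shot("top");S=shot("scene")
def hsv(c): return cv2.cvtColor(c["frame"],cv2.COLOR_RGB2HSV).astype(int)
for nm,c in (("top",T),("scene",S)):
    h=hsv(c)
    red=((h[...,0]<6)|(h[...,0]>174))&(h[...,1]>170)&(h[...,2]>70)
    mint=(h[...,0]>68)&(h[...,0]<85)&(h[...,1]>50)&(h[...,2]>60)
    brd=((h[...,0]<12)&(h[...,1]>110)&(h[...,2]>60))&~red
    for k,m in (("red",red),("mint",mint),("brd",brd)):
        for i,a,ce,mm in comps(m,25):
            ys,xs=np.nonzero(mm);r=cv2.minAreaRect(np.stack([xs,ys],1).astype(np.float32))
            print(nm,k,a,ce,cv2.boxPoints(r).tolist() if a>60 else "")
E
```

```text
top red 152 [215.8 145.7] [[204.87059020996094, 147.0823516845703], [206.49412536621094, 139.77647399902344], [227.03529357910156, 144.34117126464844], [225.41175842285156, 151.6470489501953]]
top mint 4140 [96.6 99.5] [[59.07402038574219, 71.10560607910156], [112.22994995117188, 55.27193069458008], [133.84991455078125, 127.85322570800781], [80.69398498535156, 143.68690490722656]]
top mint 94 [106.2 139.4] [[80.56300354003906, 146.6404571533203], [132.646240234375, 129.89939880371094], [133.19769287109375, 131.61500549316406], [81.11445617675781, 148.35606384277344]]
top mint 1588 [245.  201.4] [[227.29234313964844, 227.6615447998047], [234.35386657714844, 171.1692352294922], [262.5384521484375, 174.6923065185547], [255.47694396972656, 231.1846160888672]]
top mint 886 [233.3 290.7] [[218.15606689453125, 309.5632629394531], [228.1357421875, 267.4268493652344], [248.41900634765625, 272.2308044433594], [238.4393310546875, 314.3672180175781]]
top brd 417 [634.2 158.6] [[627.0, 137.0], [639.0, 137.0], [639.0, 181.0], [627.0, 181.0]]
scene red 72 [420.5 167.4] [[413.8849792480469, 171.2743
[... 206 characters left out ...]
, [322.02935791015625, 150.97225952148438], [340.0, 170.0], [329.72265625, 179.70635986328125]]
scene mint 1608 [516.4 183.1] [[478.6458740234375, 185.23599243164062], [484.4427490234375, 162.82138061523438], [555.1448974609375, 181.10641479492188], [549.3480224609375, 203.52102661132812]]
scene mint 685 [368.9 190. ] [[347.3728332519531, 185.91017150878906], [361.3775939941406, 169.4698028564453], [390.9745788574219, 194.6820526123047], [376.9698181152344, 211.12242126464844]]
scene brd 368 [487.9 152.4] [[473.8235778808594, 158.70590209960938], [478.5882873535156, 139.6470947265625], [501.8824157714844, 145.47061157226562], [497.1177062988281, 164.5294189453125]]
scene brd 49 [420.8 167.3]
```

Run:
```python
from h import *
np.set_printoptions(precision=1,suppress=True)
T=shot("top");S=shot("scene")
print("grip",tri(T,(215.8,145.7),S,(420.5,167.4)))
B=[onplane(T,(195+x/5-.5,115+y/4.2-.5),18) for x,y in [(168,65),(433,88),(372,543),(97,518)]]
print("board",np.array(B),np.mean(B,0))
e=lambda a,b:np.degrees(np.arctan2(*(a-b)[[1,0]]))
print("yaw",e(B[0],B[3]),e(B[1],B[2]),e(B[0],B[1])-90)
# shell crown-top corners z=44 : (+x+y),( +x -y), (-x -y), (-x,+y)
C=[onplane(T,(195+x/5-.5,115+y/4.2-.5),44) for x,y in [(198,243),(322,250),(288,488),(180,476)]]
print(np.array(C),np.mean(C,0), e(C[0],C[3]),e(C[1],C[2]))
c=[proj(S,(0,0,0))]
# form
f=lambda x,y,z:onplane(T,(365+x/5-.5,150+y/5-.5),z)
P=[f(*q,30) for q in [(117,150),(252,182),(205,328),(78,293)]]
W=[f(*q,28) for q in [(75,395),(165,418)]]; F=[f(*q,20) for q in [(148,65),(190,58),(226,75),(256,106)]]
print("palm",np.array(P),np.mean(P,0),e(P[0],P[3]),e(P[1],P[2]),e(P[0],P[1])-90,e(P[3],P[2])-90); print(np.array(W),np.array(F))
```

```text
grip (array([616.9, 260.2, 153.8]), np.float64(0.8825660795123195))
board [[697.1 254.2  18. ]
 [678.2 109.5  18. ]
 [383.  146.6  18. ]
 [402.6 292.4  18. ]] [540.2 200.7  18. ]
yaw -7.391608108997102 -7.175018454120529 -7.44947522630433
[[573.  234.   44. ]
 [566.9 168.3  44. ]
 [416.7 187.6  44. ]
 [425.6 243.9  44. ]] [495.5 208.4  44. ] -3.8438282317927897 -7.309583686595447
palm [[ 546.2 -175.7   30. ]
 [ 527.  -247.4   30. ]
 [ 448.9 -218.2   30. ]
 [ 469.4 -151.4   30. ]] [ 497.9 -198.2   30. ] -17.542323488443024 -20.484988738945837 -15.025905335190771 -17.052648058173688
[[ 415.2 -147.7   28. ]
 [ 401.7 -194.9   28. ]] [[ 594.6 -196.2   20. ]
 [ 597.9 -219.3   20. ]
 [ 588.  -238.4   20. ]
 [ 570.5 -253.8   20. ]]
```

Run:
```python
from h import *
s=env.state();M=R.from_euler("xyz",s["tcp_rot"]).as_matrix();print(M.round(3),s["t"], np.degrees(np.arctan2(M[1,1],M[0,1])))
```

```text
[[-0.     0.349  0.937]
 [-0.     0.937 -0.349]
 [-1.    -0.    -0.   ]] 0.35 69.55621972437912
```

>>> apply_moves([
  [4,-3.3,0.7],
  [8,-6.7,0.7],
  [12,-10,0.7],
  [15.9,-13.3,0.7],
  [15.9,-13.3,0.7],
  [15.9,-13.3,0.7],
  [15.9,-13.3,0.7],
  [15.9,-13.3,0.7],
  [15.9,-13.3,0.7],
  [15.9,-13.3,0.7],
  [15.9,-13.3,0.7],
  [15.9,-13.3,0.7],
], yaw=[0,0,0,0,0,0,0,0,0,0,0,0], jaw=[1,1,1,1,1,1,1,1,1,1,1,1])

```text
t: 1.85
eef_pos: [614.7, 254.5, 206.9]
tcp_rot: [-1.813, 1.571, -2.168]
ft_force: [0.2, 1.3, 0.5]
opening: 0.003
```

Run:
```python
from h import *
c=shot("wrist","w1.png");s=shot("scene");t=shot("top")
a=cv2.resize(s["frame"][110:260,320:480,::-1],None,fx=4,fy=4)
cv2.imwrite("pics/s1.png",a)
cv2.imwrite("pics/t1.png",cv2.resize(t["frame"][115:255,150:310,::-1],None,fx=4,fy=4))
```

```text
(no output)
```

View pics/w1.png

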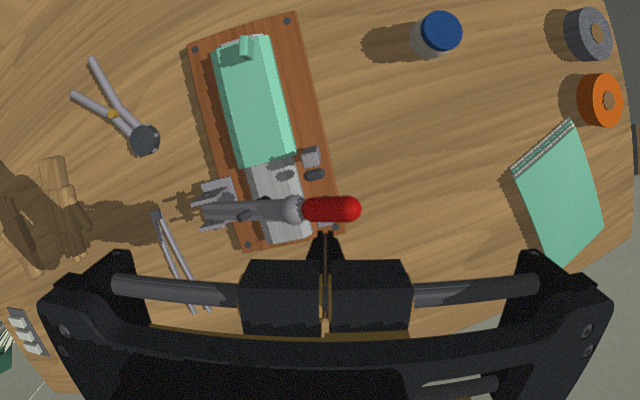

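View pics/s1.png

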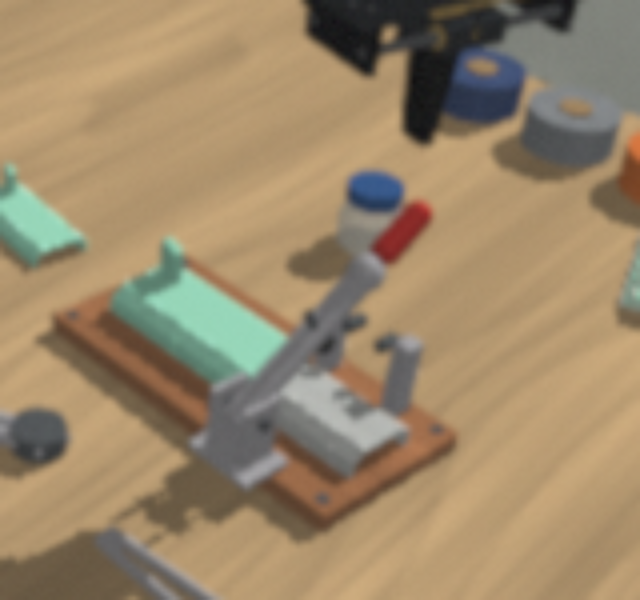

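The wrist view shows the shut fingertips at about (325,240) just beyond the red grip (331,209). The shell's post is at (245,47).

Run:
```python
from h import *
np.set_printoptions(precision=1,suppress=True)
c=shot("wrist");im=c["frame"][:,:,::-1]
cv2.imwrite("pics/w1c.png",cv2.resize(im[20:230,190:370],None,fx=3.3,fy=2.85,interpolation=cv2.INTER_CUBIC))
print("grip expect",proj(c,(616.9,260.2,153.8)),"tcp",proj(c,c["s"]["eef_pos"]), onplane(c,(331,209),153.8))
print("cam",c["xyz"])
```

```text
grip expect [331.  208.2] tcp [323.  232.7] [617.6 259.9 153.8]
cam [540.1 283.2 403.4]
```

View pics/w1c.png

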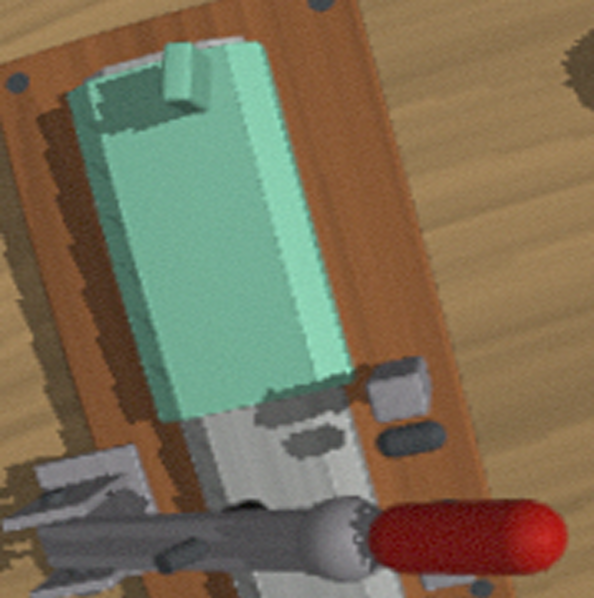

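Run:
```python
from h import *
np.set_printoptions(precision=1,suppress=True)
c=shot("wrist")
g=lambda x,y,z=44:onplane(c,(190+x/3.3-.5,20+y/2.85-.5),z)
A,B,C,D=g(182,418),g(310,390),g(228,45),g(95,78)  # +x-y,+x+y,-x+y,-x-y
print(np.array([A,B,C,D]));m=np.mean([A,B,C,D],0);print(m)
e=lambda a,b:np.degrees(np.arctan2(*(a-b)[[1,0]]))
print(e(A,D),e(B,C),e(B,A)-90,e(C,D)-90,np.linalg.norm(A-D),np.linalg.norm(B-C),np.linalg.norm(A-B),np.linalg.norm(C-D))
E2=g(450,585,18); 
y=np.radians(-7.3)
def W(p): 
    return np.array([m[0]+p[0]*np.cos(y)-p[1]*np.sin(y),m[1]+p[0]*np.sin(y)+p[1]*np.cos(y),40+p[2]])
tp=W((-60,13,34));print("post",tp)
im=c["frame"][:,:,::-1].copy()
l=np.radians(-14.5)
for z in (34,4):
  q=[]
  for a,b in((12,5),(12,-5),(-12,-5),(-12,5)):
    q.append(proj(c,W((-60+a*np.cos(l)-b*np.sin(l),13+a*np.sin(l)+b*np.cos(l),z))))
  cr=im[20:230,190:370] if z==34 else cr
  if z==34: big=cv2.resize(im[20:120,190:290],None,fx=6,fy=6,interpolation=cv2.INTER_CUBIC)
  cv2.polylines(big,[((np.array(q)-[190,20]+.5)*6).astype(np.int32)],True,(0,0,255) if z==34 else (255,0,0),1)
cv2.imwrite("pics/w1p.png",big)
```

```text
[[565.1 170.9  44. ]
 [571.4 219.5  44. ]
 [425.4 243.8  44. ]
 [417.3 194.   44. ]]
[494.8 207.   44. ]
-8.89209425160316 -9.442687205912012 -7.332813673560466 -9.15895991378865 149.60722048600508 148.04564393953143 49.009175212354926 50.41422065043464
post [436.9 227.5  74. ]
```

View pics/w1p.png

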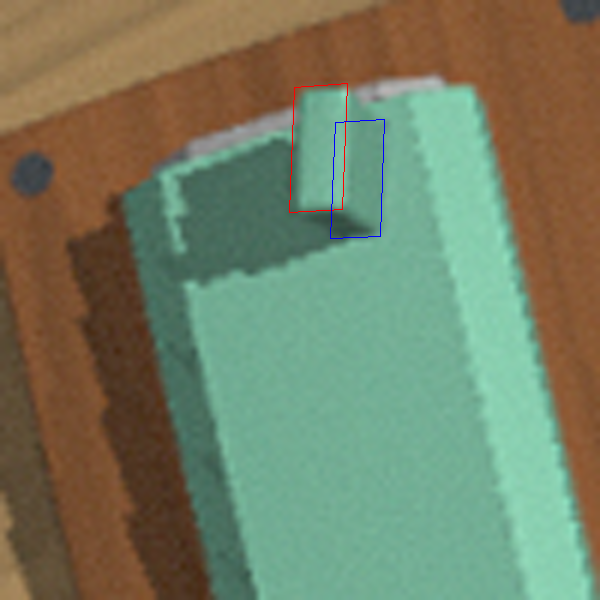

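>>> apply_moves([
  [0.1,0.1,-1.0],
  [0.1,0.1,-1.5],
  [0.1,0.2,-2.0],
  [0.1,0.3,-2.4],
  [0.15,0.4,-2.7],
  [0.2,0.5,-3.0],
  [0.2,0.7,-3.35],
  [0.2,0.8,-3.7],
  [0.2,0.9,-4.0],
  [0.2,1.0,-4.2],
], yaw=[0,0,0,0,0,0,0,0,0,0], jaw=[1,1,1,1,1,1,1,1,1,1])

```text
t: 3.35
eef_pos: [620.4, 278.6, 101.2]
tcp_rot: [-1.978, 1.57, -2.335]
ft_force: [0.6, -1.0, -0.2]
opening: 0.005
```

Run:
```python
from h import *
s=shot("scene")
cv2.imwrite("pics/s2.png",cv2.resize(s["frame"][110:260,320:480,::-1],None,fx=4,fy=4))
```

```text
(no output)
```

View pics/s2.png

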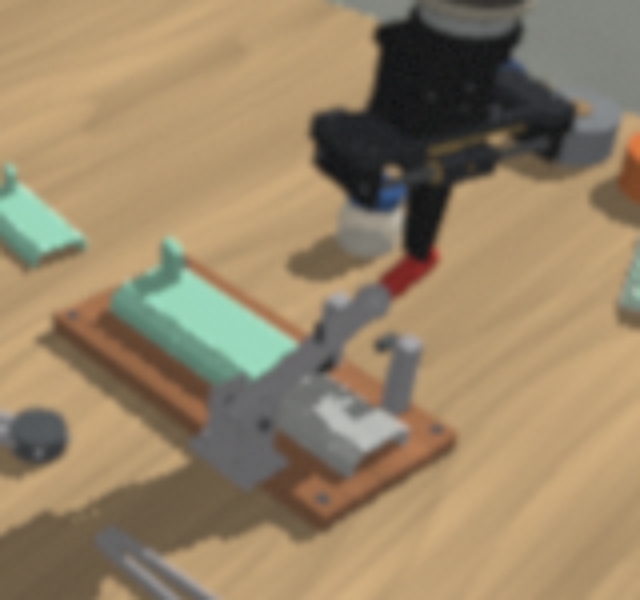

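The grip has followed the fingertip down to about 0.17 rad; continuing through the snap.

>>> apply_moves([
  [0,0.1,-0.3],
  [0,0.15,-0.5],
  [0,0.2,-0.7],
  [0,0.2,-0.9],
  [0,0.2,-1.1],
  [0,0.2,-1.2],
  [0,0.2,-1.2],
], yaw=[0,0,0,0,0,0,0], jaw=[1,1,1,1,1,1,1])

```text
t: 4.28
eef_pos: [620.4, 284.3, 71.7]
tcp_rot: [1.355, 1.57, 0.999]
ft_force: [-2.0, 2.6, 7.7]
opening: 0.007
```

Run:
```python
from h import *
s=shot("scene")
cv2.imwrite("pics/s3.png",cv2.resize(s["frame"][110:260,320:480,::-1],None,fx=4,fy=4))
```

```text
(no output)
```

View pics/s3.png

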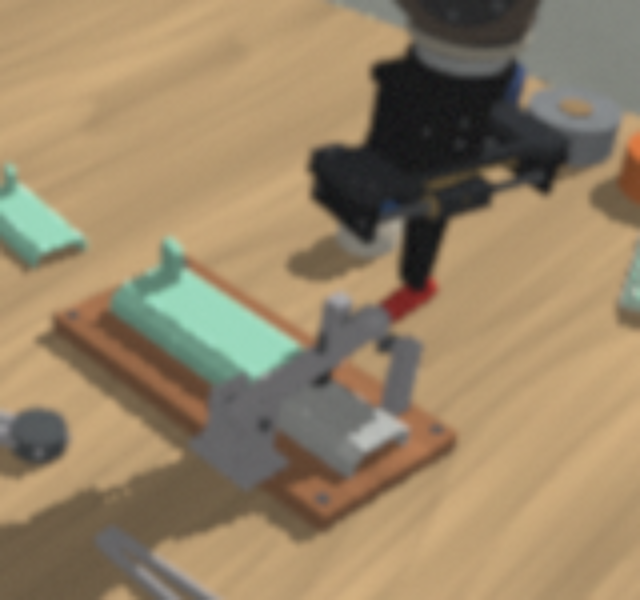

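>>> apply_moves([
  [0,0,-0.2],
  [0,0,-0.2],
  [0,0,1.5],
  [0,0,3.5],
  [-2.5,-0.8,3.5],
  [-5,-1.6,3.5],
  [-7.3,-2.3,3.2],
  [-7.3,-2.3,3.2],
  [-7.3,-2.3,3.2],
  [-7.3,-2.3,3.2],
], yaw=[0,0,0,0,-0.2,-0.4,-0.4,-0.4,-0.4,-0.4], jaw=[1,1,1,1,0.5,0,0,0,0,0])

```text
t: 5.58
eef_pos: [439.3, 227.1, 151.7]
tcp_rot: [0.966, 1.569, 0.568]
ft_force: [0.2, 0.3, -0.1]
opening: 0.491
```

Run:
```python
from h import *
np.set_printoptions(precision=2,suppress=True)
s=shot("scene")
cv2.imwrite("pics/s4.png",cv2.resize(s["frame"][110:260,320:480,::-1],None,fx=4,fy=4))
c=shot("wrist","w4.png");t=shot("top","t4.png")
h=cv2.cvtColor(s["frame"],cv2.COLOR_RGB2HSV).astype(int);h2=cv2.cvtColor(t["frame"],cv2.COLOR_RGB2HSV).astype(int)
cc=[]
for h in(h2,h):
    red=((h[...,0]<6)|(h[...,0]>174))&(h[...,1]>170)&(h[...,2]>50)
    k=max(comps(red,25),key=lambda k:k[1]);cc.append(k[2]);print(k[1:3])
print(tri(t,cc[0],s,cc[1]), R.from_euler("xyz",c["s"]["tcp_rot"]).as_matrix()[:,1])
```

```text
(np.int32(139), array([211.55, 151.94]))
(np.int32(54), array([422.37, 184.63]))
(array([620.66, 286.16,  81.56]), np.float64(0.7077435867288411)) [0.39 0.92 0.  ]
```

View pics/s4.png

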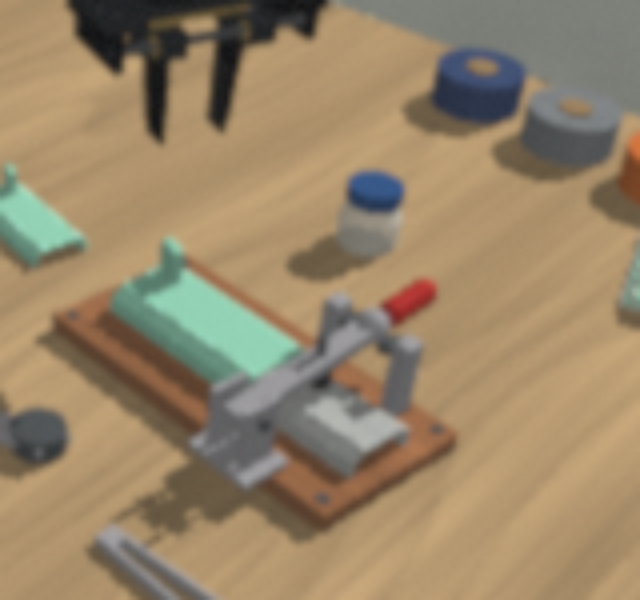

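View pics/w4.png

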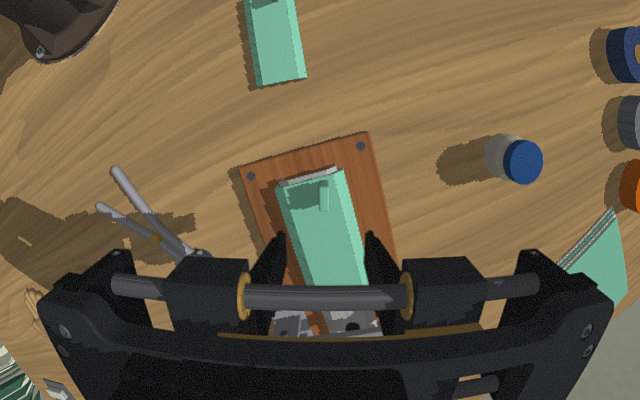

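Run:
```python
from h import *
np.set_printoptions(precision=1,suppress=True)
s=shot("scene");t=shot("top")
u=np.array([.139,.990]);H=np.array([596.6,114.8])
for nm,c,x0,y0,w,hh in(("s",s,370,165,80,60),("t",t,195,130,110,60)):
    im=cv2.resize(c["frame"][y0:y0+hh,x0:x0+w,::-1],None,fx=7,fy=7,interpolation=cv2.INTER_CUBIC).copy()
    for th,col in((0,(255,0,0)),(.1,(0,255,255))):
        for z in(11,-11):
            q=[]
            for r in(0,143.5,200.5):
                a=r*np.cos(th)-z*np.sin(th);Z=62+r*np.sin(th)+z*np.cos(th)
                q.append(proj(c,(*(H+a*u),Z)))
            cv2.polylines(im,[((np.array(q)-[x0,y0]+.5)*7).astype(np.int32)],False,col,1)
    cv2.imwrite(f"pics/g_{nm}.png",im)
```

```text
(no output)
```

View pics/g_s.png

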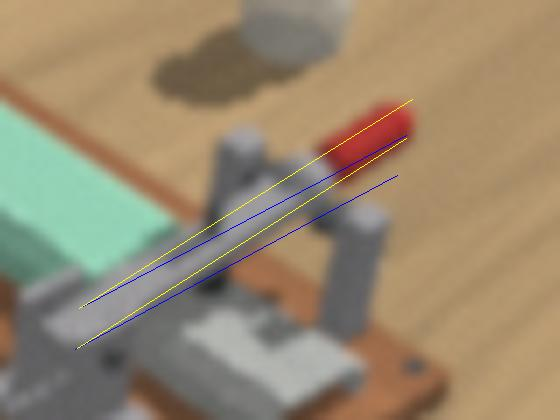

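View pics/g_t.png

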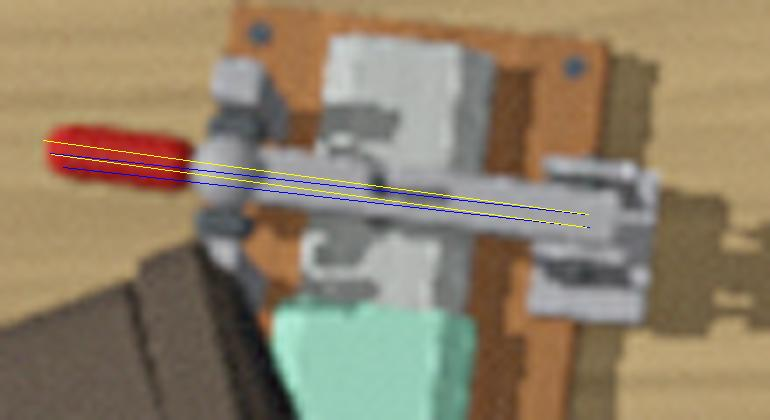

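Run:
```python
from h import *
s=shot("scene")
for P in [(620.4,284.3,71.7),(620.4,278.6,101.2)]: print((proj(s,P)-[320,110]+.5)*4)
c=s["s"]; print((proj(s,c["eef_pos"])-[320,110]+.5)*4, c["eef_pos"])
```

```text
[407.08450314 311.99066904]
[409.83862762 283.20810421]
[182.45645145 160.06095801] [438.29327459 226.87588333 151.42253435]
```

Run:
```python
import cv2
a=cv2.imread("pics/s3.png")[200:360,330:480];b=cv2.imread("pics/s4.png")[200:360,330:480]
c=cv2.imread("pics/s2.png")[200:360,330:480]
cv2.imwrite("pics/cmp.png",cv2.resize(cv2.hconcat([c,a,b]),None,fx=1.7,fy=1.7))
```

```text
(no output)
```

View pics/cmp.png

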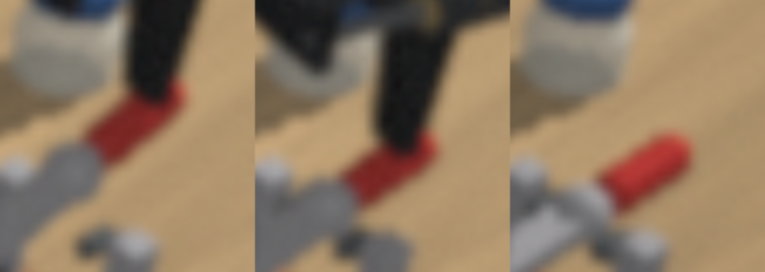

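Run:
```python
from h import *
s=shot("scene");t=shot("top");w=shot("wrist")
x0,y0=320,150
im=cv2.resize(s["frame"][y0:y0+100,x0:x0+130,::-1],None,fx=6,fy=6,interpolation=cv2.INTER_CUBIC)
B=[[697.1,254.2,18],[678.2,109.5,18],[383,146.6,18],[402.6,292.4,18]]
m=np.array([494.8,207]);y=np.radians(-8.3);Rz=np.array([[np.cos(y),-np.sin(y)],[np.sin(y),np.cos(y)]])
C=[[*(m+Rz@np.array(p)),44] for p in((75,26),(75,-26),(-75,-26),(-75,26))]
for Q in(B,C):
  q=np.array([proj(s,p) for p in Q]); cv2.polylines(im,[((q-[x0,y0]+.5)*6).astype(np.int32)],True,(0,0,255),1)
cv2.imwrite("pics/cal.png",im)
# tcp in top
e=w["s"]["eef_pos"];print(proj(t,e),proj(w,e))
M=R.from_euler("xyz",w["s"]["tcp_rot"]).as_matrix()
for k in(-24,24):print(proj(t,e+M[:,1]*k),proj(w,e+M[:,1]*k))
cv2.imwrite("pics/tt.png",cv2.resize(t["frame"][150:300,150:300,::-1],None,fx=4,fy=4))
```

```text
[229.94311544 218.37762112] [323.02453185 232.75467185]
[239.19931695 221.99791834] [288.14400097 232.59426921]
[220.70166684 214.76309407] [357.95256835 232.64412497]
```

View pics/cal.png

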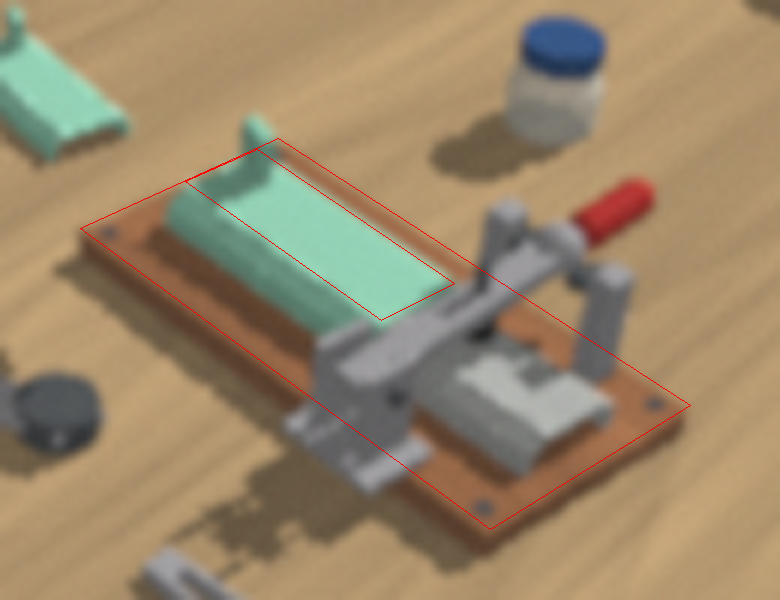

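Run:
```python
from h import *
s=shot("scene");w=shot("wrist")
e=w["s"]["eef_pos"];M=R.from_euler("xyz",w["s"]["tcp_rot"]).as_matrix()
x0,y0=330,90
im=cv2.resize(s["frame"][y0:y0+80,x0:x0+70,::-1],None,fx=7,fy=7,interpolation=cv2.INTER_CUBIC)
x1,y1=260,180
iw=cv2.resize(w["frame"][y1:y1+80,x1:x1+130,::-1],None,fx=6,fy=6,interpolation=cv2.INTER_CUBIC)
for k in(-23.3,23.3):
  for d,col in((0,(0,0,255)),(-18.8,(0,255,255))):
    p=e+M[:,1]*k+M[:,0]*d
    cv2.circle(im,tuple(int(v) for v in (proj(s,p)-[x0,y0]+.5)*7),3,col,-1)
    cv2.circle(iw,tuple(int(v) for v in (proj(w,p)-[x1,y1]+.5)*6),3,col,-1)
cv2.imwrite("pics/f1.png",im);cv2.imwrite("pics/f2.png",iw)
```

```text
(no output)
```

View pics/f1.png

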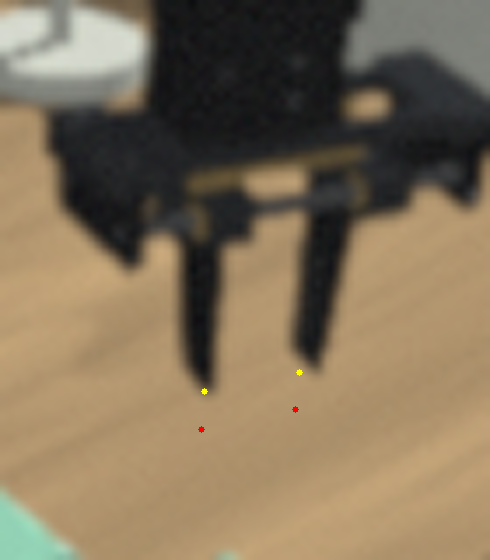

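View pics/f2.png

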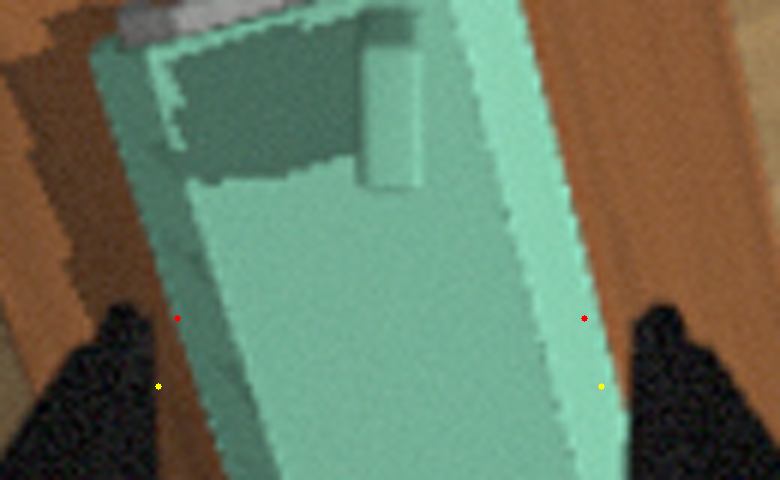

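The scene view disagrees with "shut". The grip triangulates to about 0.1 rad, and the visible fingertips sit about 17 mm above the reported TCP, so my push stopped short. I'll go back and push further while watching the force.

>>> apply_moves([
  [2.4,0.7,0],
  [4.9,1.5,0],
  [7.3,2.2,0],
  [7.3,2.2,0],
  [7.3,2.2,-0.5],
  [7.3,2.2,-1.5],
  [7.3,2.2,-2.2],
  [7.3,2.2,-2.8],
  [7.3,2.2,-3.1],
  [7.3,2.2,-3.3],
  [7.3,2.2,-3.5],
], yaw=[0,0,0,0,0,0,0,0,0,0,0], jaw=[1,1,1,1,1,1,1,1,1,1,1])

```text
t: 7.5
eef_pos: [620.9, 282.1, 65.2]
tcp_rot: [0.989, 1.568, 0.591]
ft_force: [-4.6, 0.4, 15.7]
opening: 0.004
```

>>> apply_moves([
  [0,0,-0.2],
  [0,0,-0.4],
  [0,0,-0.4],
], yaw=[0,0,0], jaw=[1,1,1])

```text
t: 7.88
eef_pos: [621.0, 282.3, 55.5]
tcp_rot: [0.931, 1.568, 0.533]
ft_force: [0.5, -0.7, 0.1]
opening: 0.007
```

Run:
```python
from h import *
s=shot("scene")
cv2.imwrite("pics/s5.png",cv2.resize(s["frame"][130:250,330:450,::-1],None,fx=5,fy=5))
```

```text
(no output)
```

View pics/s5.png

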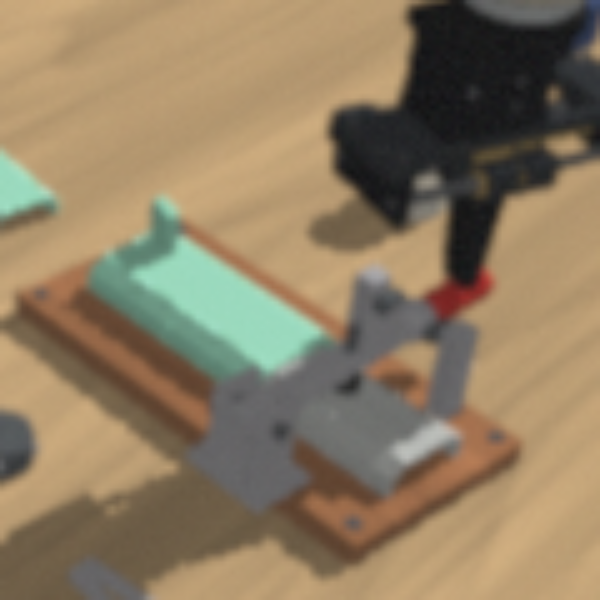

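>>> apply_moves([
  [0,0,-0.2],
  [0,0,-0.2],
], yaw=[0,0], jaw=[1,1])

```text
t: 8.18
eef_pos: [620.9, 282.0, 49.9]
tcp_rot: [0.905, 1.569, 0.508]
ft_force: [0.3, -0.3, 0.2]
opening: 0.006
```

>>> apply_moves([
  [0,0,1.5],
  [0,0,3.2],
  [-2.4,-0.8,3.2],
  [-4.9,-1.6,3.2],
  [-7.35,-2.2,2.8],
  [-7.35,-2.2,2.3],
  [-7.35,-2.2,2.0],
  [-7.35,-2.2,2.0],
], yaw=[0,0,0,0,0,0,0,0], jaw=[1,1,0.5,0,0,0,0,0])

```text
t: 9.18
eef_pos: [437.7, 227.1, 99.6]
tcp_rot: [0.913, 1.569, 0.515]
ft_force: [0.6, 0.7, -0.3]
opening: 0.491
```

```bash
cat > look.py <<'E'
from h import *
import sys
np.set_printoptions(precision=1,suppress=True)
k=sys.argv[1]
s=shot("scene");w=shot("wrist");t=shot("top")
cc=[]
for h in(cv2.cvtColor(c["frame"],cv2.COLOR_RGB2HSV).astype(int) for c in (t,s)):
    red=((h[...,0]<6)|(h[...,0]>174))&(h[...,1]>170)&(h[...,2]>50); red[:, 500:]=0
    q=[q for q in comps(red,20)]
    if q: cc.append(max(q,key=lambda k:k[1])[2])
print("grip",cc,tri(t,cc[0],s,cc[1]) if len(cc)==2 else "")
cv2.imwrite(f"pics/{k}_s.png",cv2.resize(s["frame"][130:250,320:450,::-1],None,fx=5,fy=5))
cv2.imwrite(f"pics/{k}_w.png",cv2.resize(w["frame"][140:300,230:430,::-1],None,fx=3.5,fy=3.5))
print(w["s"]["eef_pos"],w["s"]["ft_force"],w["s"]["t"])
E
python3 look.py a
```

```text
grip [array([212.4, 153.6]), array([421.9, 189.1])] (array([621. , 287.8,  63.8]), np.float64(1.5291799455456494))
[437.9 227.1  99.8] [ 0.7 -0.6  0. ] 9.225
```

View pics/a_s.png

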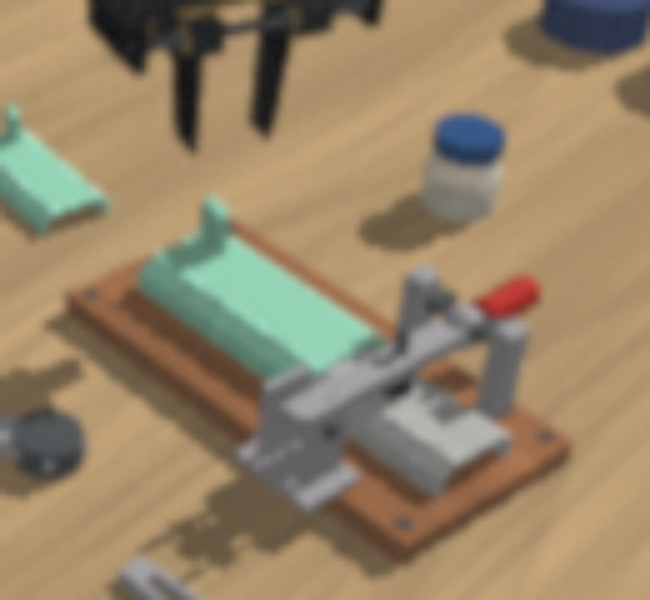

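View pics/a_w.png

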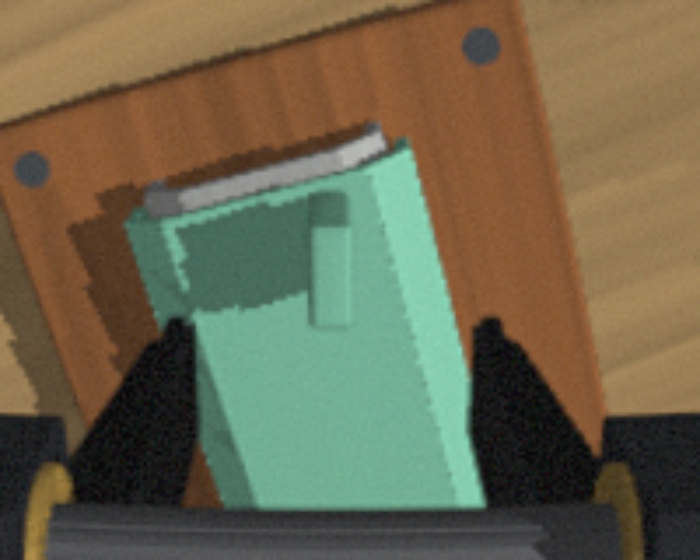

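Run:
```python
from h import *
w=shot("wrist")
print(onplane(w,(230+331/3.5-.4,140+275/3.5-.4),74),w["s"]["eef_pos"])
```

```text
[436.84846145 228.33480267  74.        ] [437.76138017 227.11323145  99.98049136]
```

>>> apply_moves([
  [0,0,-1.0],
  [0,0.05,-2.0],
  [0,0.05,-2.4],
  [0,0.05,-2.5],
], yaw=[0,0,0,0], jaw=[0,0,0,0])

```text
t: 9.88
eef_pos: [437.8, 228.3, 37.4]
tcp_rot: [0.911, 1.569, 0.513]
ft_force: [0.1, -0.8, -0.6]
opening: 0.501
```

```bash
python3 look.py b
```

```text
grip [array([212.5, 153.6]), array([421.8, 189.1])] (array([620.9, 287.6,  64. ]), np.float64(1.6388027490604378))
[437.8 228.4  37.5] [ 0.6  0.2 -0. ] 9.925
```

View pics/b_s.png

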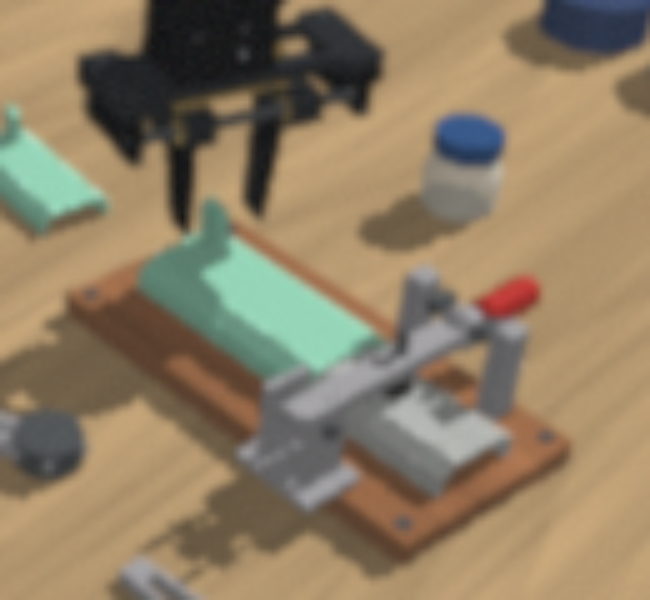

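View pics/b_w.png

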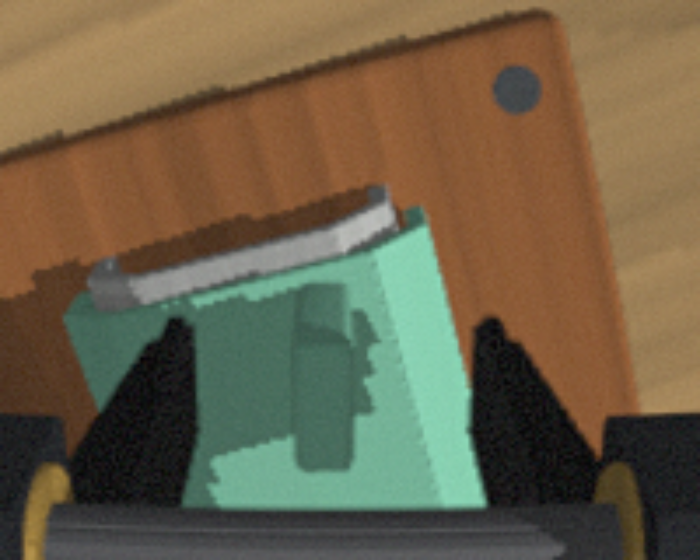

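Run:
```python
from h import *
s=shot("scene")
for z in(37,50,56,62,68,74):print(z,(proj(s,(437.8,228.4,z))-[320,130]+.5)*5)
```

```text
37 [214.40977386 250.86914853]
50 [215.98445161 234.48677751]
56 [216.7182033  226.85309358]
62 [217.45641755 219.17298269]
68 [218.19913521 211.44602001]
74 [218.94639761 203.67177549]
```

>>> apply_moves([
  [0,0,-0.25],
  [0,0,-0.4],
  [0,0,-0.4],
], yaw=[0,0,0], jaw=[0,0,0])

```text
t: 10.45
eef_pos: [437.9, 228.4, 27.9]
tcp_rot: [0.862, 1.568, 0.464]
ft_force: [0.2, -0.2, 0.2]
opening: 0.502
```

```bash
python3 look.py c
```

```text
grip [array([212.5, 153.6]), array([421.9, 189.2])] (array([621.1, 287.7,  63.7]), np.float64(1.795762664218762))
[438.  228.4  28. ] [ 0.  -0.4 -0.1] 10.5
```

View pics/c_s.png

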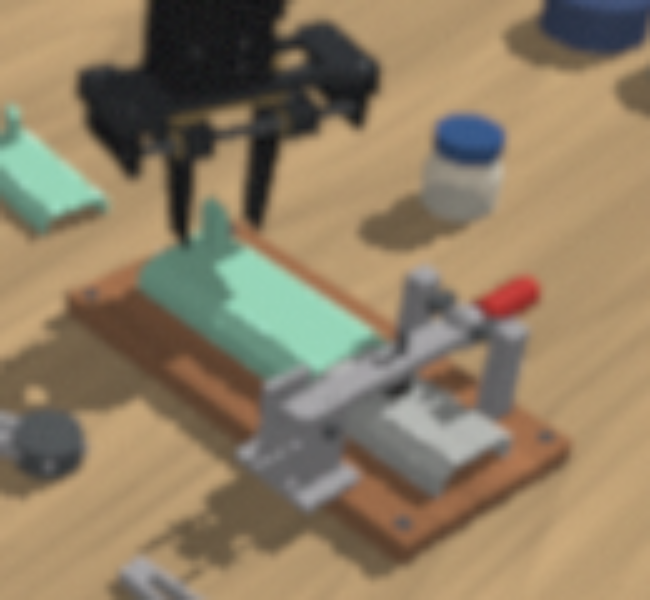

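>>> apply_moves([
  [0,0,0],
  [0,0,0],
  [0,0,0],
  [0,0,0],
  [0,0,0],
], yaw=[0,0,0,0,0], jaw=[1,1,1,1,1])

```text
t: 11.22
eef_pos: [437.8, 228.2, 28.2]
tcp_rot: [0.786, 1.568, 0.388]
ft_force: [-0.1, -2.8, 1.6]
opening: 0.103
```

```bash
python3 look.py d
```

```text
grip [array([212.4, 153.6]), array([421.9, 189.1])] (array([620.9, 287.9,  63.7]), np.float64(1.4414072613129179))
[437.8 228.2  28.2] [-0.9 -2.8  1.3] 11.275
```

View pics/d_s.png

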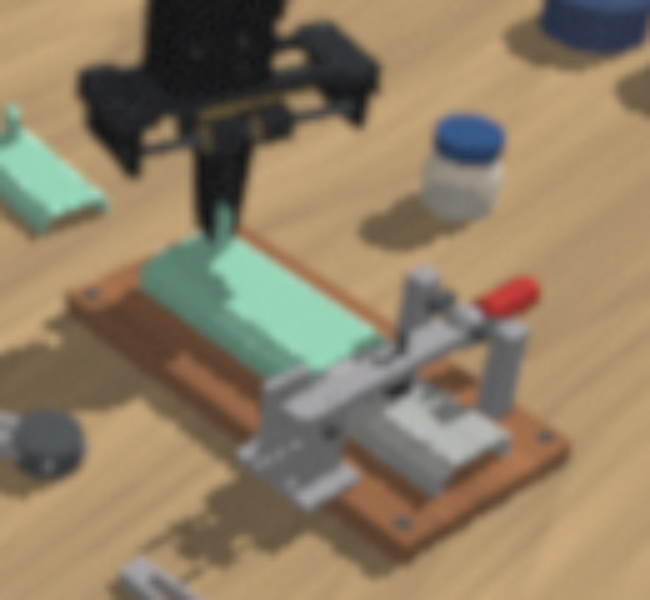

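View pics/d_w.png

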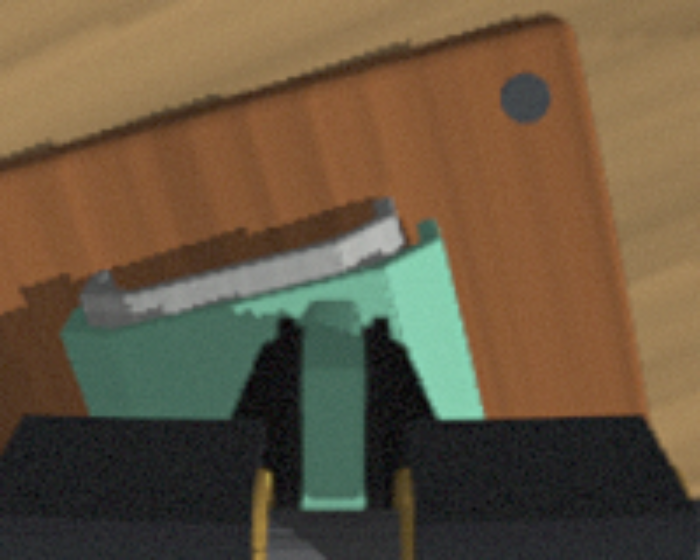

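>>> apply_moves([
  [0.02,-0.01,0.08],
  [0.04,-0.02,0.16],
  [0.06,-0.03,0.24],
  [0.085,-0.035,0.32],
  [0.11,-0.045,0.4],
  [0.13,-0.055,0.48],
  [0.16,-0.07,0.56],
  [0.185,-0.08,0.64],
  [0.185,-0.08,0.64],
], yaw=[0,0,0,0,0,0,0,0,0], jaw=[1,1,1,1,1,1,1,1,1])

```text
t: 12.5
eef_pos: [442.6, 226.3, 44.4]
tcp_rot: [0.788, 1.568, 0.39]
ft_force: [0.7, -0.6, -3.1]
opening: 0.104
```

```bash
python3 look.py e
```

```text
grip [array([212.4, 153.7]), array([421.9, 189.1])] (array([620.9, 287.9,  64. ]), np.float64(1.6585313097218113))
[442.5 226.3  44.3] [ 1.4 -0.  -2.1] 12.55
```

View pics/e_s.png

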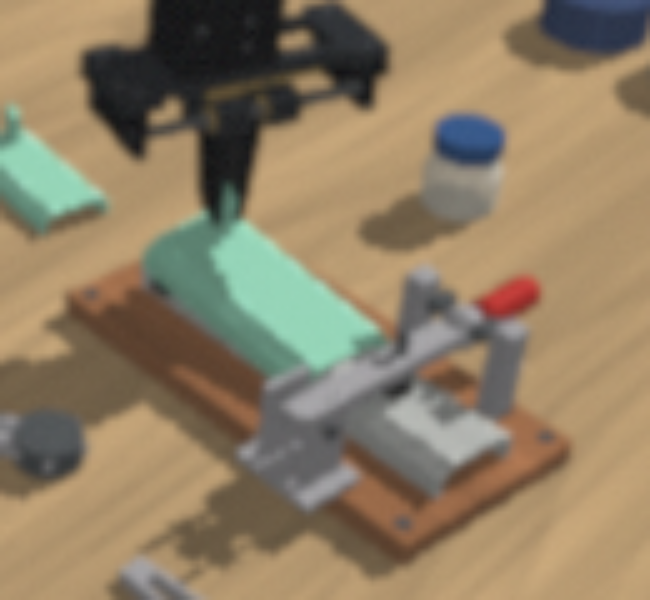

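View pics/e_w.png

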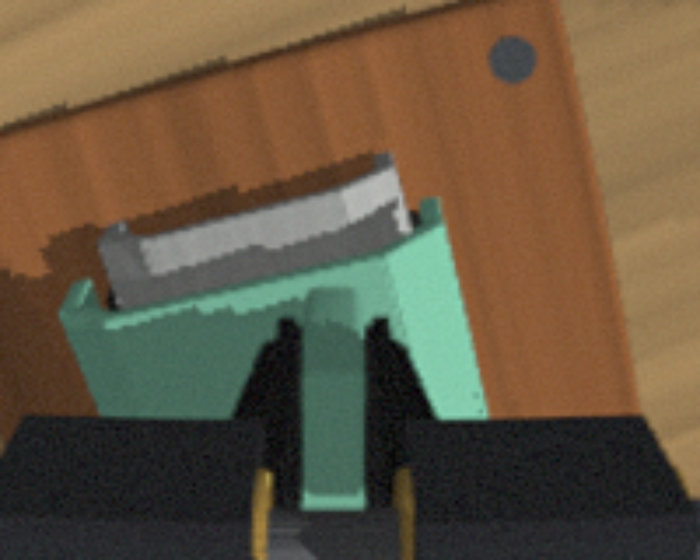

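The near end is up about 16 mm and the far end is still on the bar, with the bar held. Lifting on.

>>> apply_moves([
  [0.04,-0.02,0.15],
  [0.08,-0.03,0.3],
  [0.12,-0.05,0.45],
  [0.12,-0.05,0.6],
  [0.12,-0.05,0.75],
  [0.12,-0.05,0.9],
  [0.12,-0.05,1.05],
  [0.12,-0.05,1.2],
], yaw=[0,0,0,0,0,0,0,0], jaw=[1,1,1,1,1,1,1,1])

```text
t: 13.65
eef_pos: [445.5, 225.1, 74.5]
tcp_rot: [0.787, 1.568, 0.389]
ft_force: [-0.0, 0.0, -1.2]
opening: 0.1
```

```bash
python3 look.py f
```

```text
grip [array([212.4, 153.6]), array([421.8, 189.1])] (array([620.9, 287.8,  64. ]), np.float64(1.3492765583522812))
[445.7 225.1  74.9] [-0.1  0.  -0.5] 13.7
```

View pics/f_s.png

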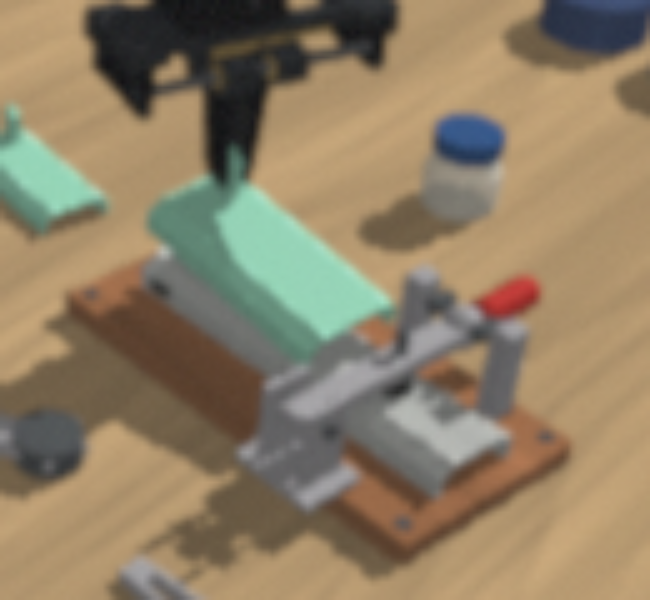

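View pics/f_w.png

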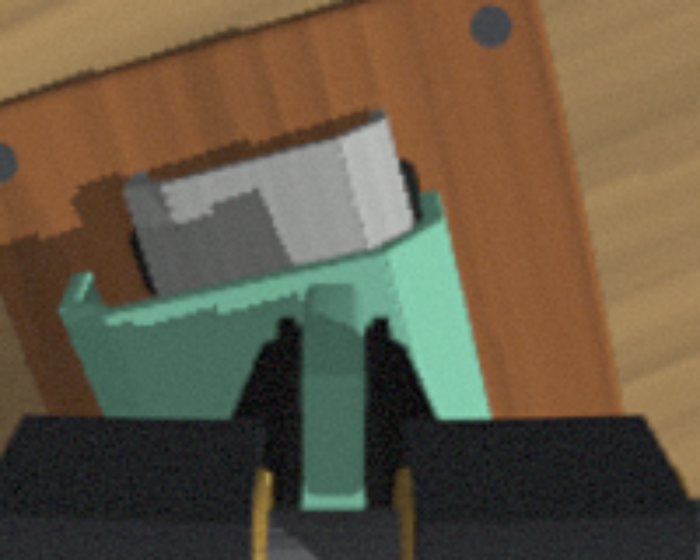

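>>> apply_moves([
  [0,0,1],
  [0,0,2],
  [0,0,3],
  [0,0,3],
  [0,0,3],
], yaw=[0,0,0,0,0], jaw=[1,1,1,1,1])

```text
t: 14.42
eef_pos: [445.2, 224.9, 148.6]
tcp_rot: [0.793, 1.568, 0.395]
ft_force: [-0.4, -0.4, -2.4]
opening: 0.1
```

Run:
```python
from h import *
s=shot("scene","g_scene.png");t=shot("top","g_top.png")
cv2.imwrite("pics/g_s.png",cv2.resize(s["frame"][90:240,320:480,::-1],None,fx=4,fy=4,interpolation=cv2.INTER_CUBIC))
cv2.imwrite("pics/g_t.png",cv2.resize(t["frame"][120:250,190:320,::-1],None,fx=4.6,fy=4.6,interpolation=cv2.INTER_CUBIC))
```

```text
(no output)
```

View pics/g_s.png

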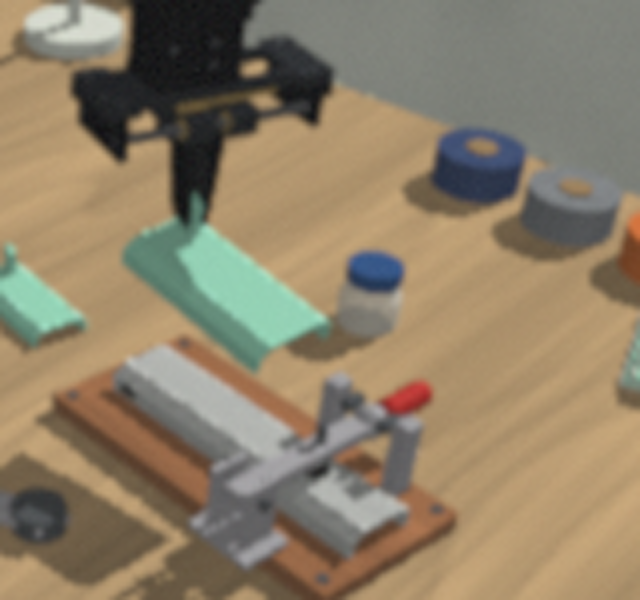

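View pics/g_t.png

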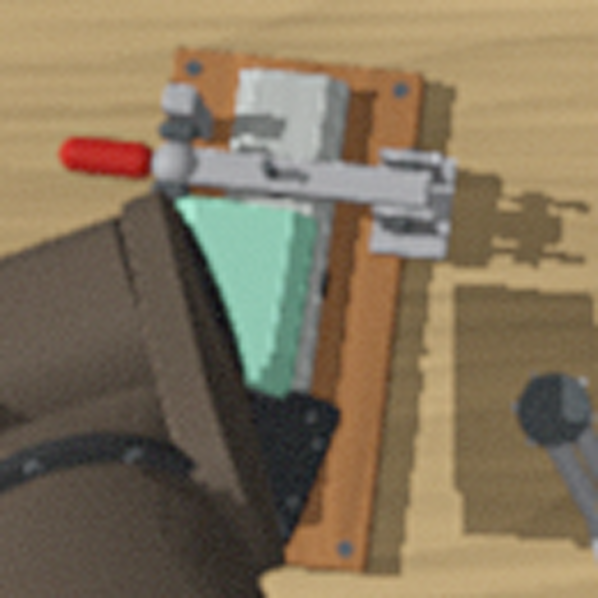

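Run:
```python
import cv2
a=cv2.imread("pics/g_scene.png")[130:190,345:410]
b=cv2.imread("pics/g_top.png")[155:215,222:267]
cv2.imwrite("pics/g2s.png",cv2.resize(a,None,fx=10,fy=10,interpolation=cv2.INTER_CUBIC))
cv2.imwrite("pics/g2t.png",cv2.resize(b,None,fx=10,fy=10,interpolation=cv2.INTER_CUBIC))
```

```text
(no output)
```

View pics/g2s.png

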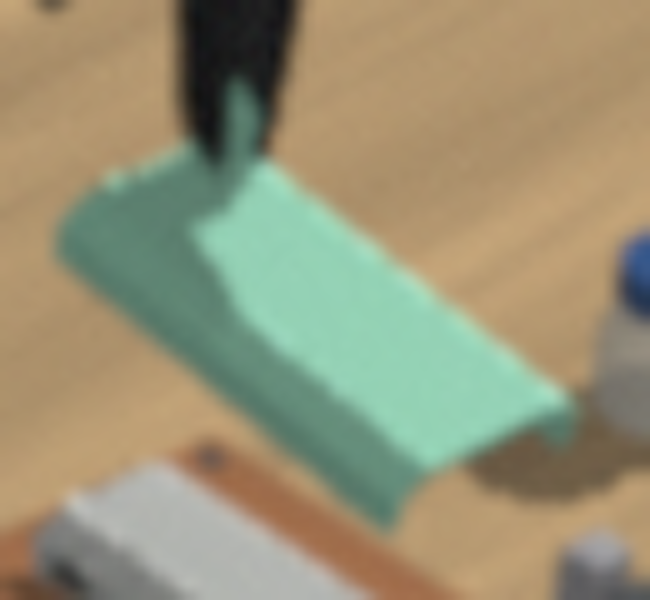

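View pics/g2t.png

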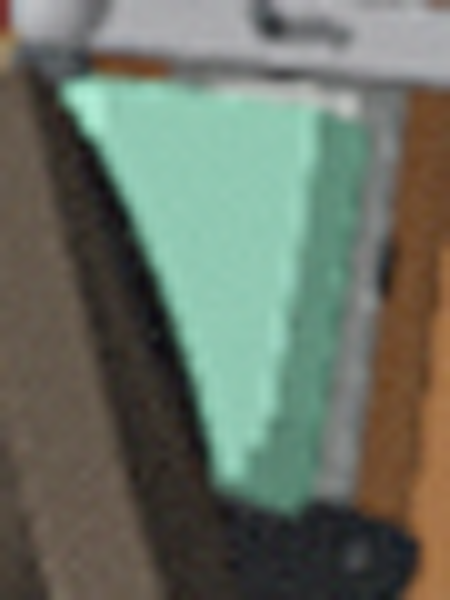

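Run:
```python
from h import *
np.set_printoptions(precision=1,suppress=True)
s=shot("scene");t=shot("top");e=s["s"]["eef_pos"];print(e)
A,ea=tri(t,(253.5,165.0),s,(387.3,176.7));B,eb=tri(t,(231,163),s,(400,169.3))
print(A,ea,B,eb,np.linalg.norm(A-B))
# -x,-y crown corner: on scene ray at 150mm from A, two solutions
o,d=ray(s,(355,147.5)); b=d@(o-A);c=(o-A)@(o-A)-150**2;D=b*b-c;print(D)
for sg in(-1,1):
    P=o+d*(-b+sg*np.sqrt(max(D,0)));print(P,(P-A))
# pt under post: level prediction crown top at A: eef+15.8
print("level crown top z",e[2]+15.8)
```

```text
[445.2 224.9 148.4]
[568.7 169.7 141.4] 2.477227714628715 [574.1 224.1 144. ] 3.422281952510283 54.7287687769667
7147.955017803004
[513.9  80.4 248.7] [-54.9 -89.3 107.3]
[422.8 195.5 164.7] [-145.9   25.9   23.4]
level crown top z 164.1653954382991
```

Shell is free with the far end last, the bar stayed and the clamp is shut. The shell hangs tilted by about 9°. I'll level it by lowering it lightly onto clear bench beyond the forms, around (755,-190), while still holding it.

>>> apply_moves([
  [0.7,-1,0.5],
  [2,-3,0.5],
  [3.4,-5,0.5],
  [4.7,-7,0.5],
  [6.1,-9,0.5],
  [7.5,-11,0],
  [8.8,-13,-0.5],
  [9.8,-14.5,-1.5],
  [10.2,-15,-2.5],
  [10.2,-15,-3],
  [10.2,-15,-3.4],
  [10.2,-15,-3.4],
  [10.2,-15,-3.4],
], yaw=[0,-0.2,-0.4,-0.6,-0.8,-1.0,-1.2,-1.37,-1.37,-1.37,-1.37,-1.37,-1.37], jaw=[1,1,1,1,1,1,1,1,1,1,1,1,1])

```text
t: 16.25
eef_pos: [700.6, -149.5, 64.7]
tcp_rot: [0.59, 1.568, 0.049]
ft_force: [0.1, -0.0, -0.2]
opening: 0.103
```

Run:
```python
from h import *
s=shot("scene","h_scene.png");t=shot("top","h_top.png");print(s["s"]["eef_pos"],s["s"]["joints"])
```

```text
[ 700.56433905 -149.49362061   64.67161489] [-3.02810663e-01  7.42913077e-01  1.42567079e+00  1.30177334e-03
  9.70086734e-01 -1.33388661e+00]
```

View pics/h_scene.png

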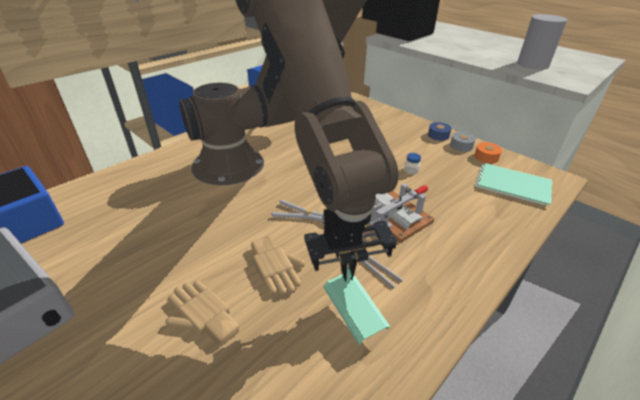

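View pics/h_top.png

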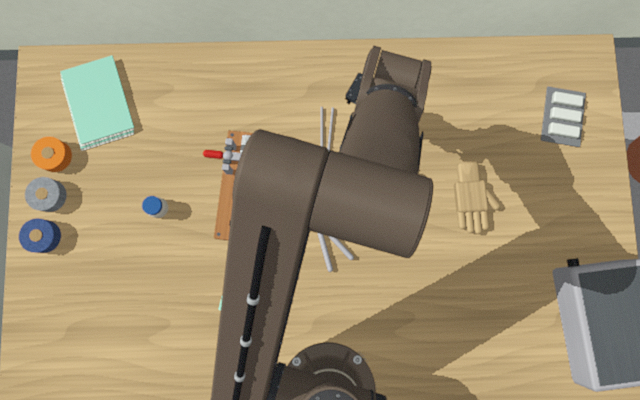

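>>> apply_moves([
  [0,0,-0.7],
  [0,0,-1.2],
  [0,0,-1.45],
  [0,0,-1.6],
  [0,0,-1.75],
], yaw=[0,0,0,0,0], jaw=[1,1,1,1,1])

```text
t: 16.98
eef_pos: [700.9, -149.8, 21.2]
tcp_rot: [0.502, 1.567, -0.039]
ft_force: [-1.2, 1.3, 2.6]
opening: 0.101
```

>>> apply_moves([
  [0,0,-0.15],
  [0,0,-0.3],
  [0,0,-0.4],
], yaw=[0,0,0], jaw=[1,1,1])

```text
t: 17.35
eef_pos: [700.9, -149.8, 11.0]
tcp_rot: [0.503, 1.567, -0.038]
ft_force: [-1.1, 1.2, 2.6]
opening: 0.105
```

>>> apply_moves([
  [0,0,-0.1],
  [0,0,-0.15],
], yaw=[0,0], jaw=[1,1])

```text
t: 17.6
eef_pos: [700.9, -149.8, 7.0]
tcp_rot: [0.516, 1.567, -0.025]
ft_force: [-1.5, 0.3, 2.9]
opening: 0.102
```

Run:
```python
from h import *
s=shot("scene");print(s["s"]["eef_pos"],s["s"]["ft_force"],s["s"]["moment"])
cv2.imwrite("pics/i_s.png",cv2.resize(s["frame"][230:360,290:420,::-1],None,fx=4.6,fy=4.6,interpolation=cv2.INTER_CUBIC))
```

```text
[ 700.88444999 -149.75589338    7.04887063] [-1.46279686  0.31716154  2.89768745] [-0.05707489  0.01967847 -0.02710283]
```

View pics/i_s.png

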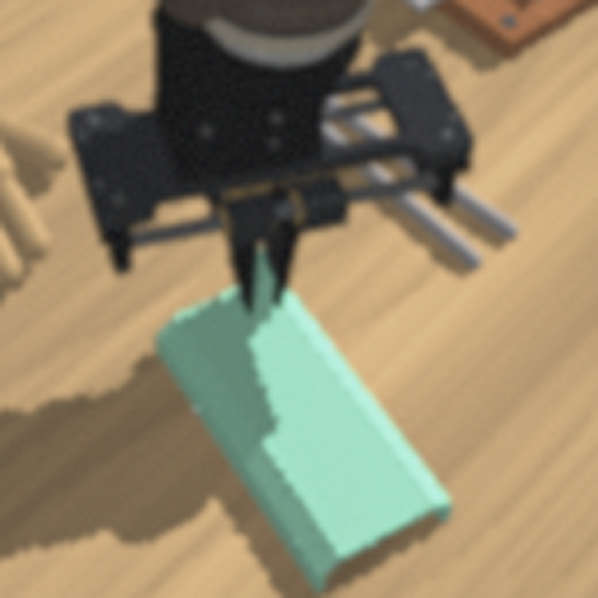

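>>> apply_moves([
  [0,0,-0.1],
  [0,0,-0.1],
], yaw=[0,0], jaw=[1,1])

```text
t: 17.9
eef_pos: [701.1, -149.8, 6.5]
tcp_rot: [0.437, 1.566, -0.103]
ft_force: [-7.1, 0.7, 18.4]
opening: 0.106
```

>>> apply_moves([
  [0,0,-0.1],
  [0,0,-0.1],
], yaw=[0,0], jaw=[1,1])

```text
t: 18.15
eef_pos: [701.1, -149.8, 6.5]
tcp_rot: [0.393, 1.565, -0.148]
ft_force: [-8.8, 3.2, 21.4]
opening: 0.104
```

Run:
```python
from h import *
s=shot("scene");print(s["s"]["eef_pos"],s["s"]["ft_force"],s["s"]["moment"])
cv2.imwrite("pics/j_s.png",cv2.resize(s["frame"][230:360,290:420,::-1],None,fx=4.6,fy=4.6,interpolation=cv2.INTER_CUBIC))
```

```text
[ 701.12547662 -149.84490041    6.51239762] [-8.82368784  3.21638991 21.43221142] [4.09643872e-01 1.60717543e+00 1.09400025e-03]
```

View pics/j_s.png

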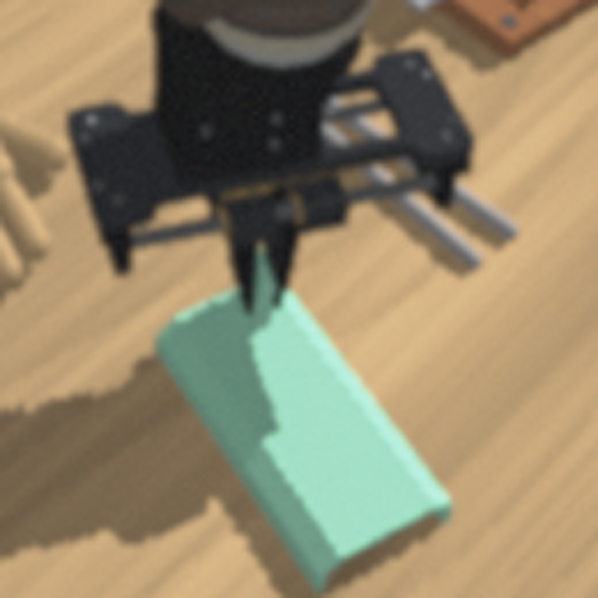

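The shell bottomed flat on the bench at eef z 6.5, as predicted for a level shell. Now carrying it to the form.

>>> apply_moves([
  [0,0,1],
  [0,0,2.5],
  [0,0,4],
  [-1.2,-0.1,4.5],
  [-3,-0.2,4.5],
  [-5,-0.3,4.5],
  [-7,-0.5,4.5],
  [-9,-0.6,4.5],
  [-10,-0.7,4.45],
  [-10.24,-0.73,4.4],
  [-10.24,-0.73,4.4],
  [-10.24,-0.73,4.4],
  [-10.24,-0.73,4.4],
], yaw=[0,0,0,0,0,0,0,0,0,0,0,0,0], jaw=[1,1,1,1,1,1,1,1,1,1,1,1,1])

```text
t: 19.82
eef_pos: [445.8, -168.1, 116.4]
tcp_rot: [0.391, 1.565, -0.149]
ft_force: [0.8, -0.3, -1.0]
opening: 0.106
```

Run:
```python
from h import *
s=shot("scene","k_scene.png");t=shot("top","k_top.png");print(s["s"]["eef_pos"],s["s"]["ft_force"],s["s"]["qvel"].round(3))
cv2.imwrite("pics/k_s.png",cv2.resize(s["frame"][180:310,220:370,::-1],None,fx=5,fy=4.6,interpolation=cv2.INTER_CUBIC))
cv2.imwrite("pics/k_t.png",cv2.resize(t["frame"][140:260,350:520,::-1],None,fx=4.7,fy=4.7,interpolation=cv2.INTER_CUBIC))
```

```text
[ 445.75456214 -168.0675224   116.35286706] [ 0.84942793 -0.29181767 -1.00439865] [ 0.    -0.001  0.006  0.001 -0.002 -0.001]
```

View pics/k_s.png

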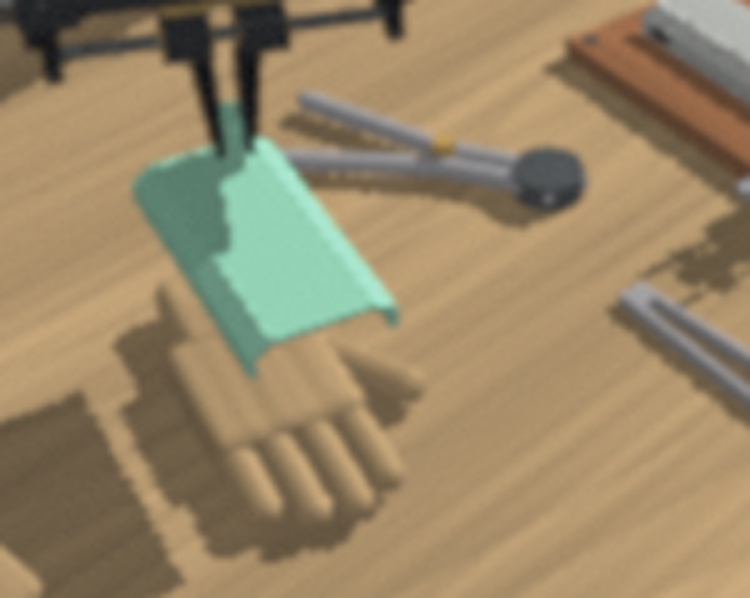

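View pics/k_t.png

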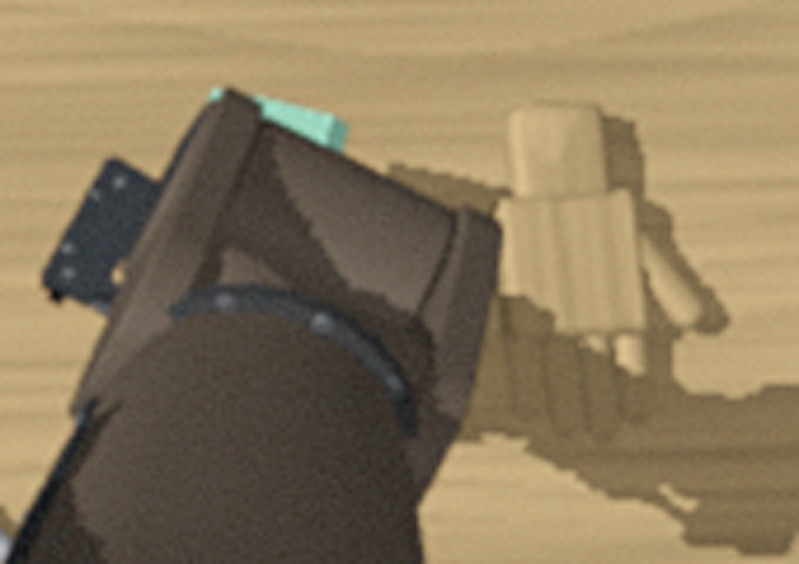

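Run:
```python
from h import *
np.set_printoptions(precision=1,suppress=True)
s=shot("scene");e=s["s"]["eef_pos"]
y=np.radians(-16.5);Rz=np.array([[np.cos(y),-np.sin(y)],[np.sin(y),np.cos(y)]])
post=e[:2]-[1,0]; m=post+Rz@np.array([60,-13]);print("shell origin",m,e[2]+11.8)
im=cv2.resize(s["frame"][180:310,220:370,::-1],None,fx=5,fy=4.6,interpolation=cv2.INTER_CUBIC)
def dr(Q,c): cv2.polylines(im,[((np.array([proj(s,p) for p in Q])-[220,180]+.5)*[5,4.6]).astype(np.int32)],True,c,1)
dr([[*(m+Rz@np.array(p)),e[2]+15.8] for p in((75,26),(75,-26),(-75,-26),(-75,26))],(0,0,255))
dr([[546.2,-175.7,30],[527,-247.4,30],[448.9,-218.2,30],[469.4,-151.4,30]],(255,0,0))
f=np.array([497.5,-198]);y=np.radians(-17);Rf=np.array([[np.cos(y),-np.sin(y)],[np.sin(y),np.cos(y)]])
dr([[*(f+Rf@np.array(p)),30] for p in((41,38),(41,-38),(-41,-38),(-41,38))],(0,255,255))
cv2.imwrite("pics/l_s.png",im)
```

```text
shell origin [ 498.3 -197.5] 128.17377433735896
```

View pics/l_s.png

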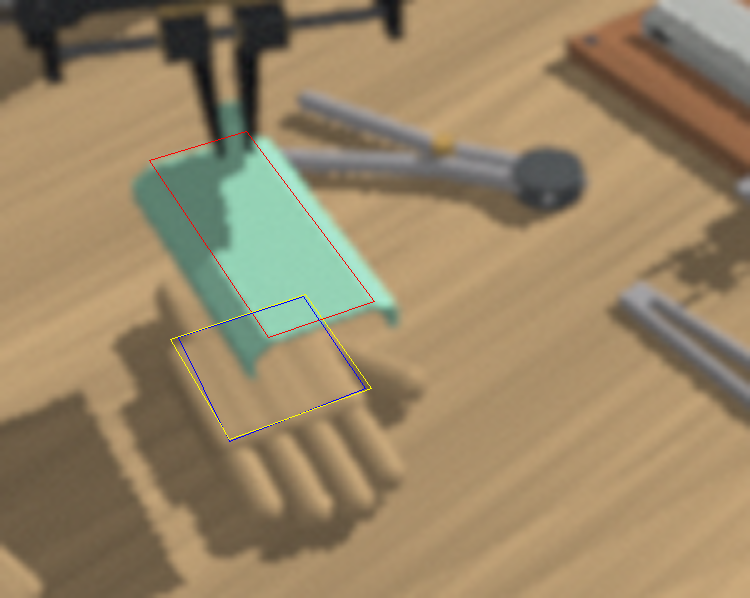

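>>> apply_moves([
  [0,0,0],
  [0,0,0],
  [0,0,0],
  [0,0,0],
], yaw=[0,0,0,0], jaw=[1,1,1,1])

```text
t: 20.48
eef_pos: [445.4, -168.0, 116.4]
tcp_rot: [0.393, 1.565, -0.147]
ft_force: [0.2, -0.3, -0.2]
opening: 0.1
```

```bash
python3 look.py m
python3 - <<'E'
from h import *
s=shot("scene","n_scene.png")
E
```

```text
grip [array([212.5, 153.6]), array([421.7, 189.3])] (array([620.9, 287.7,  63.3]), np.float64(1.1934130705009123))
[ 445.4 -168.   116.4] [-0.   0.  -0.8] 20.525
```

View pics/n_scene.png

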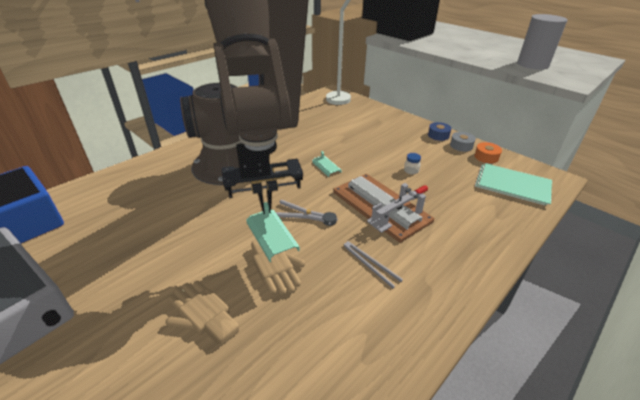

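The shell is held at (270,235) above the left form, level and still. The clamp at (421,189) is shut, the bar is on its board and everything else is in place. Handing in.

```bash
python3 -c "
from cell import env
print(env.job_done())"
```

```text
the job is handed in; nothing more can be done
None
```

I shut the toggle clamp, peeled the larger shell off the bar from its thumb post, and handed the job in at about 20.5 s of the 64 s. I was still holding the shell above the robot's leftmost hand form.

**Clamp:** My first push stopped short, at about 0.1 rad. The fingertips actually sit about 17–24 mm above the reported TCP, so I had not reached far enough. The second push peaked at about 16 N, then the force dropped to zero as the clamp snapped. The last check put the grip about 63 mm above the bench, against the 62 mm that shut would give.

**Peel:** The post end came up first while the far end stayed down, and the clamped bar did not come up with it. I saw this only in a few pictures along the way, so I did not watch the last corner leave.

**Levelling:** The shell came off tilted by about 9°. I levelled it by lowering it, still gripped, onto clear bench until it sat flat; the force there reached about 21 N.

**Final pose:** The shell's origin is estimated at (498, -197.5, 128) mm with yaw about -16.5°. The form is at about (497.5, -198) mm with yaw about -17°, so the shell's underside is about 98 mm above the form's top. I read "10 cm above" as measured from the form's top. In the scene view the predicted outline of a level shell matched the picture, and the arm was at rest. The final pictures showed the other things where they started.

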